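Park the cutter crate against the router's stop

TASK

Push the tall, heavy cutter crate along the router bed into its parking bay, until its whole front edge sits flush against the stop bar between the two yellow cheeks. Push it low, touching only its dark foot board and not the box above, so that it slides and never tips or lifts; leave the bottle, jar, bit box and spanner alone. Then draw the hand clear.

Things in the scene. Friction and masses are not known exactly. Their poses are not given: they have to be found in the camera images.
- crate: Tall loose plywood crate, 1.3-1.9 kg in all, slides at 6-14 N. Its dark foot board is 130 (x) x 150 (y) x 30 mm. Origin: underside centre of the board; +y: to its front edge, z up. The crate box stands on the front half of the board; the rear half is bare. Centre of mass 26 mm ahead of the origin, 85 mm up: it tips forward over the front edge if pushed high, and slides if pushed at the board
- crate_box: The box part of the crate, fixed on the foot board and not to be touched: pale plywood, 120 (x) x 70 (y) mm, own y = 0 to +70 mm, z = 30 to 180 mm, topped by red, white and blue cutter boxes up to z = 220 mm. Origin and axes are the crate's (underside centre of the foot board)
- nose_left (a point): front corner of the foot board at own x = -65, y = +75 mm, 15 mm above the underside; axes as the crate's
- nose_right (a point): front corner of the foot board at own x = +65, y = +75 mm, 15 mm above the underside; axes as the crate's
- tail (a point): middle of the rear edge face of the foot board (own x = 0, y = -75 mm, 15 mm up, half-way up the 30 mm face): the place to push; axes as the crate's
- bay: Parking bay fixed to the bed. Origin on the bed at the middle of the stop bar's face; z up, +y into the bar, the open mouth faces -y. Dark steel stop bar 240 mm long (x), 28 mm high, face at y = 0. Two yellow cheeks 22 mm high stand out 60 mm (y = -60 to 0), inner faces at x = -87 and +87 mm: 22 mm to spare each side of the board
- oil_bottle: bystander: upright blue bottle, 54 mm diameter, 150 mm tall, origin at the underside; stands behind the stop bar
- screw_jar: bystander: upright glass jar, 60 mm diameter, 75 mm tall, origin at the underside
- bit_box: bystander: white and red plastic box 30 (own x) x 75 (own y) x 45 mm, origin at the centre of its underside
- spanner: bystander: steel spanner lying flat behind the stop bar, handle towards own -x, origin at its underside
Not all that is in view belongs to the job. Of the things that look like the crate, take the one that is farthest from the robot's base at the start.

How it is judged:
At the end, for the whole second after the job is handed in: Both front corners of the crate's foot board are within 6 mm of the stop bar's face, between the two cheeks, and the crate stands upright and still on the bed (y of nose_left in the frame of bay between -0.006 and 0.006 m and y of nose_right in the frame of bay between -0.006 and 0.006 m and x of nose_left in the frame of bay above -0.09 m and x of nose_right in the frame of bay below 0.09 m and angle between crate's own z axis and vertical below 0.05 rad and height (world z) of crate below 0.005 m and linear speed of crate below 0.01 m/s); the robot touches nothing.
It fails at once if the hand or arm presses on the crate's upper box (contact force between any of the fingers, the arm and crate_box above 2 N).
It fails at once if the crate tips (leans more than 7 degrees) (angle between crate's own z axis and vertical above 0.12 rad).
It fails at once if the crate is lifted off the bed (height (world z) of crate above 0.012 m).
It fails at once if a bystander is moved by more than 20 mm (distance of any of oil_bottle, screw_jar, bit_box, spanner from where it was at the start of the episode above 0.02 m).
It also fails if it takes over 42 s, if anything falls off the work surface, if the arm or the gripper's body presses on something with over 40 N, if the wrist force passes 120 N, or if a joint passes its speed limit or range.

ROBOT

A 7-joint arm with a two-finger parallel gripper is mounted at the origin on the work surface. World frame = base frame: x ahead of the robot, y to its left, z up, the work surface at z = 0. Lengths are in m, angles in rad, forces in N, time in s.
With the tool pointing down it reaches from about 0.4 to 0.875 m from the base axis. Payload 6.5 kg.
Tool frame: the origin (TCP) lies on the centre line of the jaws, within the pads' length; the fingertips stand bot.tips_ahead ahead of it and the grasp point (between the pads) lies 5 mm behind it (bot.tips_ahead is the distance from the TCP to the fingertips, in m); z points along the fingers, y is the line along which they close (so a half turn about z gives the same grasp; the last joint's range is limited). The gripper opens to 85 mm and grips with 20 to 120 N. Pads are 22 mm wide; open, the fingers measure 114 mm over their backs; the gripper's body (76 mm by 85 mm) begins 54 mm behind the grasp point. The pads swing forward as they close: fully open they stand 13 mm farther back than shut.
Start: joints at [-1.272, 0.536, -0.004, 1.538, 0.003, 1.067, -0.071], TCP at [0.232, 0.607, 0.245] pointing down, gripper open.
Joint ranges: [-2.7, 2.7], [-0.37, 2.16], [-1.27, 1.26], [0.24, 2.4], [-1.31, 4.45], [0.19, 1.91], [-2.76, 2.76]. Speed limits (rad/s): [2.39, 2.39, 3.14, 3.14, 3.14, 3.14, 3.14].

INTERFACE

Orientations are given as a 3x3 rotation matrix whose columns are the frame's x, y, z axes.
In Python, from cell import bot, viewer, ticket gives the robot as it stands. The module is installed in compiled form; this text tells all that it offers.
- The arm moves only by the tool servo_tool, never from a script. Its argument "moves" is a list of rows, each an object of numbers: "dx", "dy", "dz": the shift along the tool's x, y, z in m; "turn": the turn about the tool's z in rad; "hand": the finger opening in m, from 0 to 0.0854. A call has 1 to 8 rows; each row shifts and turns the commanded pose from where the row before left it, along the tool's axes as they then stand; what a row does not reach is not made up. A row lasts 1/10 s, in which the tool goes at most 50 mm and 8.59 degrees, less where a joint would pass 70% of its speed; a pose out of reach is approached as far as the arm can. A call with a gripper value outside its range is refused whole. The fingers move at their own pace and stop on an object; "force" is the grip in N (left out, the last holds). Time passes only in rows, so rows that do not move let the fingers close. It gives the time, the measured TCP pose, the force, the opening and the grip force at its end, in the units of the state.
- bot.state(): the state, without advancing time (a new reading comes with each control period).
- viewer.grab_frame(name): name is "scene" or "top" or "wrist"; returns (picture, depth): 384x512x3 uint8, red, green, blue; 384x512 float32, m along the optical axis (not along the pixel's ray), 0 where there is no reading.
- viewer.calibration(name): a dict with "fx", "fy", "cx", "cy" (pixels), "pose" (4x4, takes a point from camera to world coordinates); the wrist camera has in their place "T_tool_cam" (4x4, takes a point from camera to tool coordinates, whose origin is the TCP and whose axes are the flange's). Camera axes: x right, y down, z forward; pixel columns grow to the right and rows downward; lengths in m; the calibration is good to about 2 mm. A picture is of the moment at which its call begins: read the wrist's pose just before it. calibration takes no time and is no camera call.
- ticket.job_done(): hands the job in; it is judged then, once.
The state is a dict: "time": time; "q": joint angles; "joint_velocities": joint speeds; "tau": joint torques, N m; "tcp_pos": TCP position; "eef_rot": TCP orientation; "ft_force": force on the tool from outside, world axes, zero at the start; "wrist_torque": the same for the moment, N m; "finger_gap": opening from 0.0 (shut) to 1.0 (fully open); "gripper_force": force on a finger pad.
Only numpy, scipy, OpenCV 4.12 (cv2) and the standard library are available. Lean on these libraries where they do the work, as an engineer would, in place of code of your own. Each camera call takes 0.05 s, during which the arm holds its last target. There are 200 camera calls.

## Working session

There is one attempt and no reset: what is moved stays moved. The work goes in short steps, Python scripts to look and compute and a tool call to move; the robot and the scene stay as the last step left them, time stands still between calls to the robot, and variables do not carry over. Pictures are saved under pics/ and viewed, at most 10 in all, crops included, and the job is handed in when it is done.

Besides the shell and the picture viewer there is one more tool, called after "Call:" as name(argument=value, ...) on one line, values as JSON. servo_tool: Moves the arm, as the interface text tells. Its arguments: {"type":"object","properties":{"moves":{"type":"array","items":{"type":"object","properties":{"dx":{"type":"number"},"dy":{"type":"number"},"dz":{"type":"number"},"turn":{"type":"number"},"hand":{"type":"number"}}}},"force":{"type":"number"}},"required":["moves"]}

```bash
mkdir -p pics
cat > h.py <<'E'
import numpy as np,cv2
from cell import bot,viewer,ticket
def grab(n,tag):
    p,d=viewer.grab_frame(n); cv2.imwrite(f'pics/{tag}.png',p[:,:,::-1]); np.save(f'pics/{tag}.npy',d); return p,d
def pts(n,tag,px):
    d=np.load(f'pics/{tag}.npy'); c=viewer.calibration(n); 
    for u,v in px:
        z=d[v,u]; w=c['pose']@[(u-c['cx'])/c['fx']*z,(v-c['cy'])/c['fy']*z,z,1]; print((u,v),np.round(w[:3],3))
E
python3 - <<'E'
from h import *
s=bot.state(); print(s['time'],s['tcp_pos'],s['eef_rot'],bot.tips_ahead,s['ft_force'])
a,_=grab('scene','s0'); b,_=grab('top','t0')
for n in('scene','top'): print(n,viewer.calibration(n)['pose'].round(3).tolist())
E
```

```text
0.0 [0.23171073 0.60663489 0.24439238] [[-9.34203287e-01  3.56740766e-01 -4.95532706e-04]
 [ 3.56741079e-01  9.34201735e-01 -1.70916259e-03]
 [-1.46800455e-04 -1.77348218e-03 -9.99998417e-01]] 0.014 [-0.24006264  0.19383667  0.16977106]
scene [[-0.031, 0.949, -0.315, 0.869], [0.999, 0.032, -0.001, 0.007], [0.009, -0.315, -0.949, 1.163], [0.0, 0.0, 0.0, 1.0]]
top [[-0.007, -0.995, 0.103, 0.312], [-1.0, 0.007, -0.002, 0.008], [0.001, -0.103, -0.995, 1.58], [0.0, 0.0, 0.0, 1.0]]
```

View pics/s0.png

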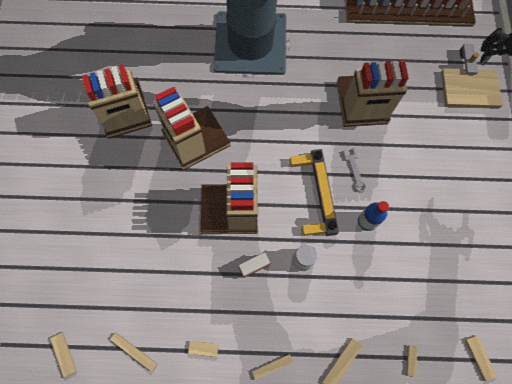

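View pics/t0.png

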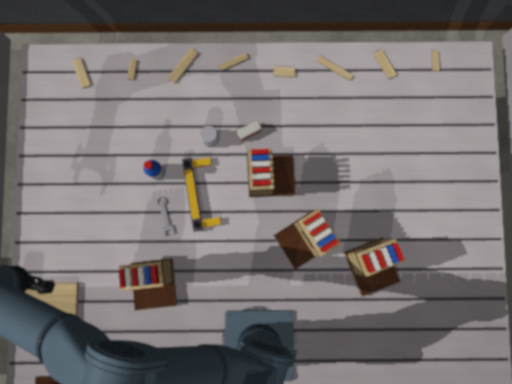

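The top view shows four crate look-alikes: (270,173), (308,238), (373,265) and (147,283). The base is near (260,340), so (270,173), out ahead, is the farthest. The bay is at (195,195), with its mouth facing the crate. I'll check this in a close crop.

Run:
```python
from h import *
a=cv2.imread('pics/s0.png')[140:280,190:390]; b=cv2.imread('pics/t0.png')[120:245,140:340]
f=lambda i:cv2.resize(i,None,fx=4,fy=4,interpolation=cv2.INTER_CUBIC)
cv2.imwrite('pics/s0c.png',f(a)); cv2.imwrite('pics/t0c.png',f(b))
pts('top','t0',[(270,173),(308,238),(373,265),(147,283),(260,173),(285,173)])
```

```text
(270, 173) [ 0.525 -0.034  0.179]
(308, 238) [ 0.335 -0.142  0.174]
(373, 265) [ 0.258 -0.319  0.211]
(147, 283) [0.213 0.311 0.218]
(260, 173) [ 0.522 -0.005  0.197]
(285, 173) [ 0.547 -0.087  0.029]
```

View pics/s0c.png

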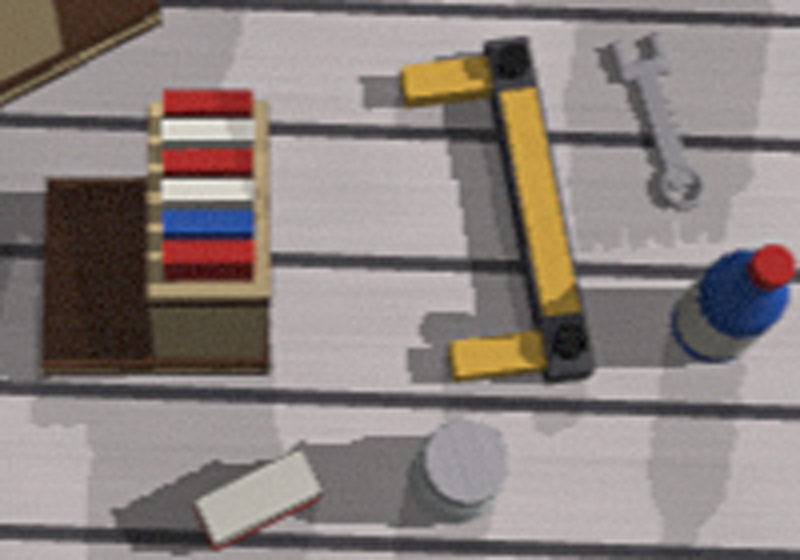

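View pics/t0c.png

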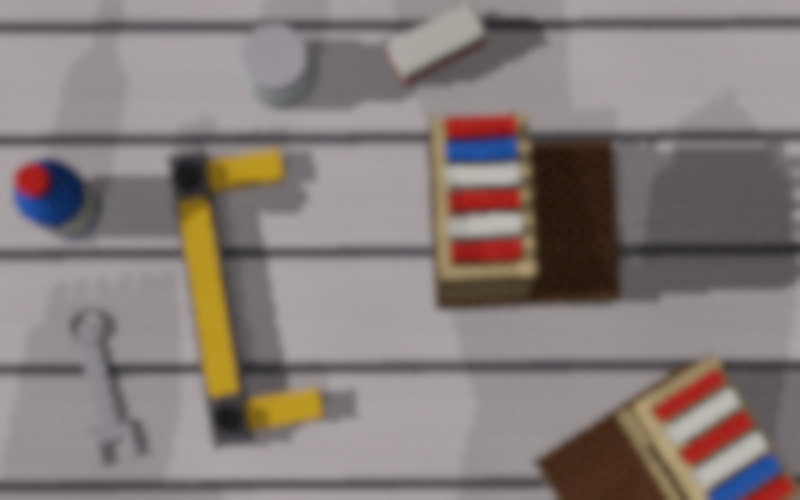

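```bash
cat >> h.py <<'E'
def ray(n,u,v,z):
    c=viewer.calibration(n);T=c['pose'];r=T[:3,:3]@[(u-c['cx'])/c['fx'],(v-c['cy'])/c['fy'],1];o=T[:3,3]
    return o+r*(z-o[2])/r[2]
E
python3 - <<'E'
from h import *
for nm,u,v,z in [('board RN',47,180,.03),('board RF',43,362,.03),('board FF',268,360,.03),('bar N',486,42,.028),('bar F',545,375,.028),('barback N',526,38,.028),('barback F',590,375,.028),('chN1',402,66,.022),('chN2',404,104,.022),('chF1',452,342,.022),('chF2',455,378,.022),('jar',465,460,.075),('bb',305,455,.045),('bb2',320,490,.045),('bb3',195,502,.045)]:
    print('s',nm,ray('scene',190+u/4,140+v/4,z).round(4))
for nm,u,v,z in [('board RF',610,142,.03),('board RN',617,297,.03),('board FN',438,303,.03),('bar F',203,155,.028),('bar N',245,435,.028),('chF1',283,152,.022),('chF2',283,180,.022),('chN1',320,392,.022),('chN2',322,415,.022)]:
    print('t',nm,ray('top',140+u/4,120+v/4,z).round(4))
E
```

```text
s board RN [ 0.4813 -0.1166  0.03  ]
s board RF [ 0.6064 -0.1113  0.03  ]
s board FF [0.6003 0.035  0.03  ]
s bar N [0.3692 0.1808 0.028 ]
s bar F [0.6039 0.2157 0.028 ]
s barback N [0.3653 0.2086 0.028 ]
s barback F [0.6029 0.2451 0.028 ]
s chN1 [0.3867 0.1231 0.022 ]
s chN2 [0.415  0.1245 0.022 ]
s chF1 [0.5823 0.1561 0.022 ]
s chF2 [0.6064 0.1578 0.022 ]
s jar [0.6699 0.1565 0.075 ]
s bb [0.6645 0.0594 0.045 ]
s bb2 [0.6863 0.0692 0.045 ]
s bb3 [ 0.6964 -0.009   0.045 ]
t board RF [ 0.604  -0.1121  0.03  ]
t board RN [ 0.4776 -0.1159  0.03  ]
t board FN [0.4737 0.0281 0.03  ]
t bar F [0.5959 0.2181 0.028 ]
t bar N [0.3689 0.1829 0.028 ]
t chF1 [0.5991 0.1538 0.022 ]
t chF2 [0.576  0.1537 0.022 ]
t chN1 [0.4032 0.1235 0.022 ]
t chN2 [0.3847 0.1219 0.022 ]
```

Call:
servo_tool(moves=[{"dz": -0.04,"hand": 0.085},{"dz": -0.04},{"dx": -0.028,"dy": -0.03},{"dx": -0.028,"dy": -0.03},{"dx": -0.028,"dy": -0.03},{"dx": -0.028,"dy": -0.03},{"dx": -0.028,"dy": -0.03},{"dx": -0.028,"dy": -0.03}])

```text
schema error: expected keys dx, dy, dz, turn, hand
```

Call:
servo_tool(moves=[{"dx": -0.028,"dy": -0.03},{"dx": -0.028,"dy": -0.03},{"dx": -0.028,"dy": -0.03},{"dx": -0.028,"dy": -0.03},{"dx": -0.028,"dy": -0.03},{"dx": -0.028,"dy": -0.03},{"dx": -0.028,"dy": -0.03},{"dx": -0.028,"dy": -0.03}])

```text
schema error: expected keys dx, dy, dz, turn, hand
```

Call:
servo_tool(moves=[{"dx": -0.028,"dy": -0.03},{"dx": -0.028,"dy": -0.03},{"dx": -0.028,"dy": -0.03},{"dx": -0.028,"dy": -0.03},{"dx": -0.028,"dy": -0.03},{"dx": -0.028,"dy": -0.03},{},{}])

```text
schema error: expected keys dx, dy, dz, turn, hand
```

Call:
servo_tool(moves=[{"turn": 0.1465},{"turn": 0.1465},{"turn": 0.1465},{"turn": 0.1465},{"turn": 0.1465},{"turn": 0.1465},{"turn": 0.1465},{"turn": 0.1465}])

```text
schema error: expected keys dx, dy, dz, turn, hand
```

Every row needs all five keys.

Call:
servo_tool(moves=[{"dx": 0,"dy": 0,"dz": -0.04,"turn": 0,"hand": 0.085},{"dx": 0,"dy": 0,"dz": -0.04,"turn": 0,"hand": 0.085},{"dx": -0.028,"dy": -0.03,"dz": 0,"turn": 0,"hand": 0.085},{"dx": -0.028,"dy": -0.03,"dz": 0,"turn": 0,"hand": 0.085},{"dx": -0.028,"dy": -0.03,"dz": 0,"turn": 0,"hand": 0.085},{"dx": -0.028,"dy": -0.03,"dz": 0,"turn": 0,"hand": 0.085},{"dx": -0.028,"dy": -0.03,"dz": 0,"turn": 0,"hand": 0.085},{"dx": -0.028,"dy": -0.03,"dz": 0,"turn": 0,"hand": 0.085}])

```text
time: 0.9
tcp_pos: [0.3249, 0.3773, 0.325]
eef_rot: [[-0.934, 0.357, -0.0], [0.357, 0.934, -0.0], [0.0, -0.001, -1.0]]
ft_force: [0.7, -0.0, 0.4]
finger_gap: 0.994
gripper_force: 0.0
```

Call:
servo_tool(moves=[{"dx": -0.028,"dy": -0.03,"dz": 0,"turn": 0,"hand": 0.085},{"dx": -0.028,"dy": -0.03,"dz": 0,"turn": 0,"hand": 0.085},{"dx": -0.028,"dy": -0.03,"dz": 0,"turn": 0,"hand": 0.085},{"dx": -0.028,"dy": -0.03,"dz": 0,"turn": 0,"hand": 0.085},{"dx": -0.028,"dy": -0.03,"dz": 0,"turn": 0,"hand": 0.085},{"dx": -0.028,"dy": -0.03,"dz": 0,"turn": 0,"hand": 0.085},{"dx": -0.028,"dy": -0.03,"dz": 0,"turn": 0,"hand": 0.085},{"dx": -0.028,"dy": -0.03,"dz": 0,"turn": 0,"hand": 0.085}])

```text
time: 1.7
tcp_pos: [0.4484, 0.0734, 0.3252]
eef_rot: [[-0.934, 0.357, -0.0], [0.357, 0.934, 0.0], [0.0, 0.0, -1.0]]
ft_force: [0.7, 1.5, 0.8]
finger_gap: 1.001
gripper_force: 0.0
```

Call:
servo_tool(moves=[{"dx": -0.028,"dy": -0.03,"dz": 0,"turn": 0,"hand": 0.085},{"dx": -0.028,"dy": -0.03,"dz": 0,"turn": 0,"hand": 0.085},{"dx": -0.028,"dy": -0.03,"dz": 0,"turn": 0,"hand": 0.085},{"dx": -0.028,"dy": -0.03,"dz": 0,"turn": 0,"hand": 0.085},{"dx": -0.028,"dy": -0.03,"dz": 0,"turn": 0,"hand": 0.085},{"dx": -0.028,"dy": -0.03,"dz": 0,"turn": 0,"hand": 0.085},{"dx": 0,"dy": 0,"dz": 0,"turn": 0,"hand": 0.085}])

```text
time: 2.4
tcp_pos: [0.5411, -0.1593, 0.3251]
eef_rot: [[-0.931, 0.364, 0.0], [0.364, 0.931, -0.004], [-0.001, -0.004, -1.0]]
ft_force: [1.2, -1.0, -0.1]
finger_gap: 0.989
gripper_force: 0.0
```

Call:
servo_tool(moves=[{"dx": 0,"dy": 0,"dz": 0,"turn": 0.1465,"hand": 0.085},{"dx": 0,"dy": 0,"dz": 0,"turn": 0.1465,"hand": 0.085},{"dx": 0,"dy": 0,"dz": 0,"turn": 0.1465,"hand": 0.085},{"dx": 0,"dy": 0,"dz": 0,"turn": 0.1465,"hand": 0.085},{"dx": 0,"dy": 0,"dz": 0,"turn": 0.1465,"hand": 0.085},{"dx": 0,"dy": 0,"dz": 0,"turn": 0.1465,"hand": 0.085},{"dx": 0,"dy": 0,"dz": 0,"turn": 0.1465,"hand": 0.085},{"dx": 0,"dy": 0,"dz": 0,"turn": 0.1465,"hand": 0.085}])

```text
time: 3.2
tcp_pos: [0.5407, -0.1524, 0.3249]
eef_rot: [[-0.029, 1.0, -0.001], [1.0, 0.029, 0.001], [0.001, -0.001, -1.0]]
ft_force: [0.7, -0.2, -0.2]
finger_gap: 0.998
gripper_force: 0.0
```

Run:
```python
from h import *
s=bot.state(); print(s['time'],s['tcp_pos'],s['eef_rot'].round(3).tolist(),s['ft_force'],s['q'])
p,d=grab('wrist','w0'); print(viewer.calibration('wrist'))
```

```text
3.2 [ 0.54070272 -0.15240031  0.32492746] [[-0.029, 1.0, -0.001], [1.0, 0.029, 0.001], [0.001, -0.001, -1.0]] [ 0.72161125 -0.19788775 -0.20285862] [-0.38251581  0.37324321  0.76039235  1.71628159 -0.27745896  1.16413738
  0.48329559]
{'fx': 264.4973200952877, 'fy': 264.4973200952877, 'cx': 258.4318154650236, 'cy': 189.98336788869344, 'T_tool_cam': array([[-4.37424854e-04, -9.49604191e-01, -3.13451255e-01,
         8.00179312e-02],
       [ 9.99999904e-01, -4.20372153e-04, -1.21989156e-04,
         4.98544185e-05],
       [-1.59247652e-05, -3.13451278e-01,  9.49604284e-01,
        -1.28356387e-01],
       [ 0.00000000e+00,  0.00000000e+00,  0.00000000e+00,
         1.00000000e+00]])}
```

View pics/w0.png

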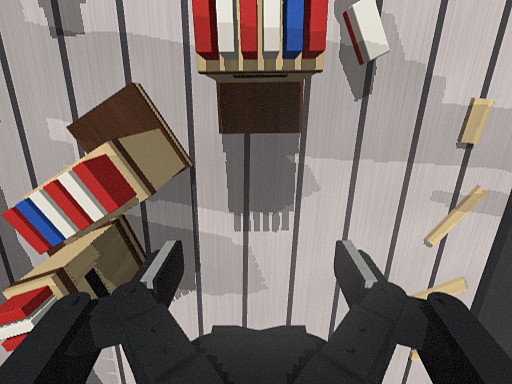

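The wrist view shows the bare board strip at (260,108) and the box above it at (260,40), centred ahead of the fingers. The camera side of the hand would pass very close to the box, so I'll flip the hand half a turn to put the camera behind, if joint 7 allows it.

Call:
servo_tool(moves=[{"dx": 0,"dy": 0,"dz": 0,"turn": -0.149,"hand": 0.085},{"dx": 0,"dy": 0,"dz": 0,"turn": -0.149,"hand": 0.085},{"dx": 0,"dy": 0,"dz": 0,"turn": -0.149,"hand": 0.085},{"dx": 0,"dy": 0,"dz": 0,"turn": -0.149,"hand": 0.085},{"dx": 0,"dy": 0,"dz": 0,"turn": -0.149,"hand": 0.085},{"dx": 0,"dy": 0,"dz": 0,"turn": -0.149,"hand": 0.085},{"dx": 0,"dy": 0,"dz": 0,"turn": -0.149,"hand": 0.085},{"dx": 0,"dy": 0,"dz": 0,"turn": -0.149,"hand": 0.085}])

```text
time: 4.05
tcp_pos: [0.5407, -0.1526, 0.3251]
eef_rot: [[-0.944, 0.329, -0.001], [0.329, 0.944, 0.0], [0.001, 0.0, -1.0]]
ft_force: [-0.2, 1.8, 0.4]
finger_gap: 0.994
gripper_force: 0.0
```

Call:
servo_tool(moves=[{"dx": 0,"dy": 0,"dz": 0,"turn": -0.149,"hand": 0.085},{"dx": 0,"dy": 0,"dz": 0,"turn": -0.149,"hand": 0.085},{"dx": 0,"dy": 0,"dz": 0,"turn": -0.149,"hand": 0.085},{"dx": 0,"dy": 0,"dz": 0,"turn": -0.149,"hand": 0.085},{"dx": 0,"dy": 0,"dz": 0,"turn": -0.149,"hand": 0.085},{"dx": 0,"dy": 0,"dz": 0,"turn": -0.149,"hand": 0.085},{"dx": 0,"dy": 0,"dz": 0,"turn": -0.149,"hand": 0.085},{"dx": 0,"dy": 0,"dz": 0,"turn": -0.149,"hand": 0.085}])

```text
time: 4.85
tcp_pos: [0.5408, -0.1526, 0.3251]
eef_rot: [[-0.655, -0.756, -0.001], [-0.756, 0.655, 0.0], [0.0, 0.001, -1.0]]
ft_force: [-0.1, -0.7, -0.9]
finger_gap: 0.996
gripper_force: 0.0
```

Run:
```python
from h import *
s=bot.state(); print(s['time'],s['tcp_pos'],s['eef_rot'].round(3).tolist(),s['q'])
```

```text
4.85 [ 0.54075871 -0.15257337  0.32506876] [[-0.655, -0.756, -0.001], [-0.756, 0.655, 0.0], [0.0, 0.001, -1.0]] [-0.0323565   0.31197135  0.28862759  1.69726645 -0.09606793  1.14678196
  2.71038391]
```

Flipping would run joint 7 out of range. I'll push with the hand shut and its closing line along the push instead, which keeps the camera off to the side. First I'll set up a code tracker for the box top.

```bash
cat >> h.py <<'E'
B=np.array([.485,.199]); BA=np.arctan2(.036,.233)
def track(tag,guess=None):
    """crate pose from the depth of the box's top (scene camera)"""
    p,d=grab('scene',tag); c=viewer.calibration('scene'); v,u=np.mgrid[:384,:512]
    P=np.stack([(u-c['cx'])/c['fx']*d,(v-c['cy'])/c['fy']*d,d,np.ones_like(d)],-1)@c['pose'].T
    P=P[...,:3][d>0]
    g=np.array(guess)
    Q=P[(P[:,2]>.165)&(P[:,2]<.235)&(np.hypot(*(P[:,:2]-g).T)<.085)]
    (cx,cy),(w,h),a=cv2.minAreaRect(Q[:,:2].astype(np.float32))
    if w<h: a-=90; w,h=h,w
    a=np.deg2rad((a+90)%180-90)
    Y=np.array([-np.sin(a),np.cos(a)]);X=np.array([np.cos(a),np.sin(a)]);o=np.array([cx,cy])-.035*Y
    by=np.array([-np.sin(BA),np.cos(BA)]);bx=np.array([np.cos(BA),np.sin(BA)])
    print('n',len(Q),'size',round(w,3),round(h,3),'head deg',np.rad2deg(a).round(1),'bay deg',np.rad2deg(BA).round(1))
    print('centre',o.round(4),'tail',(o-.075*Y).round(4))
    for s in(-1,1):
        n=o+.075*Y+s*.065*X-B; print('nose in bay',round(n@bx,4),round(n@by,4))
    return o,a
E
python3 - <<'E'
from h import *
track('s1',(.538,-.004))
E
```

```text
n 1626 size 0.123 0.072 head deg 1.7 bay deg 8.8
centre [ 0.5403 -0.0413] tail [ 0.5425 -0.1163]
nose in bay -0.0373 -0.1635
nose in bay 0.0917 -0.1795
```

Call:
servo_tool(moves=[{"dx": 0,"dy": 0,"dz": 0,"turn": 0.137,"hand": 0},{"dx": 0,"dy": 0,"dz": 0,"turn": 0.137,"hand": 0},{"dx": 0,"dy": 0,"dz": 0,"turn": 0.137,"hand": 0},{"dx": 0,"dy": 0,"dz": 0,"turn": 0.137,"hand": 0},{"dx": 0,"dy": 0,"dz": 0,"turn": 0.137,"hand": 0},{"dx": 0,"dy": 0,"dz": 0,"turn": 0.137,"hand": 0},{"dx": -0.022,"dy": -0.012,"dz": 0,"turn": 0,"hand": 0},{"dx": 0,"dy": 0,"dz": 0,"turn": 0,"hand": 0}])

```text
time: 5.7
tcp_pos: [0.5647, -0.1649, 0.3251]
eef_rot: [[-1.0, -0.025, 0.001], [-0.025, 1.0, -0.001], [-0.001, -0.001, -1.0]]
ft_force: [0.4, -0.2, 0.1]
finger_gap: -0.002
gripper_force: 0.0
```

The tracker agrees with the pixel reading and the size, 120x70. Next I descend.

Call:
servo_tool(moves=[{"dx": 0,"dy": 0,"dz": 0.043,"turn": 0,"hand": 0},{"dx": 0,"dy": 0,"dz": 0.043,"turn": 0,"hand": 0},{"dx": 0,"dy": 0,"dz": 0.043,"turn": 0,"hand": 0},{"dx": 0,"dy": 0,"dz": 0.043,"turn": 0,"hand": 0},{"dx": 0,"dy": 0,"dz": 0.043,"turn": 0,"hand": 0},{"dx": 0,"dy": 0,"dz": 0.043,"turn": 0,"hand": 0},{"dx": 0,"dy": 0,"dz": 0.02,"turn": 0,"hand": 0},{"dx": 0,"dy": 0,"dz": 0.01,"turn": 0,"hand": 0}])

```text
time: 6.5
tcp_pos: [0.5614, -0.1636, 0.035]
eef_rot: [[-1.0, -0.025, -0.004], [-0.025, 1.0, 0.001], [0.004, 0.001, -1.0]]
ft_force: [0.1, 0.2, 0.2]
finger_gap: 0.001
gripper_force: 0.0
```

Call:
servo_tool(moves=[{"dx": 0,"dy": 0,"dz": 0.008,"turn": 0,"hand": 0},{"dx": 0,"dy": 0,"dz": 0.005,"turn": 0,"hand": 0},{"dx": 0,"dy": 0,"dz": 0,"turn": 0,"hand": 0}])

```text
time: 6.8
tcp_pos: [0.5637, -0.1645, 0.0247]
eef_rot: [[-1.0, -0.025, 0.001], [-0.025, 1.0, -0.0], [-0.001, -0.0, -1.0]]
ft_force: [-0.2, -0.9, -0.6]
finger_gap: 0.002
gripper_force: 0.0
```

Call:
servo_tool(moves=[{"dx": 0,"dy": 0.008,"dz": 0,"turn": 0,"hand": 0},{"dx": 0,"dy": 0.008,"dz": 0,"turn": 0,"hand": 0},{"dx": 0,"dy": 0.008,"dz": 0,"turn": 0,"hand": 0},{"dx": 0,"dy": 0.006,"dz": 0,"turn": 0,"hand": 0},{"dx": 0,"dy": 0.006,"dz": 0,"turn": -0.02,"hand": 0},{"dx": 0,"dy": 0.006,"dz": 0,"turn": -0.02,"hand": 0},{"dx": 0,"dy": 0.006,"dz": 0,"turn": -0.02,"hand": 0}])

```text
time: 7.5
tcp_pos: [0.5624, -0.1189, 0.0246]
eef_rot: [[-0.996, -0.085, 0.002], [-0.085, 0.996, -0.004], [-0.002, -0.004, -1.0]]
ft_force: [0.8, -5.9, -3.2]
finger_gap: -0.001
gripper_force: 3.1
```

Run:
```python
from h import *
track('s2',(.538,.004)); s=bot.state(); print(s['tcp_pos'],s['ft_force'],s['q'])
```

```text
n 1612 size 0.124 0.121 head deg 3.3 bay deg 8.8
centre [ 0.5398 -0.0544] tail [ 0.5441 -0.1293]
nose in bay -0.042 -0.1779
nose in bay 0.0874 -0.1904
[ 0.56228324 -0.11733406  0.02451541] [ 1.30951899 -5.51349903 -0.52619018] [-0.07579786  0.74940623  0.27207533  1.86782118 -0.34319072  0.56795319
  2.07608614]
```

View pics/s2.png

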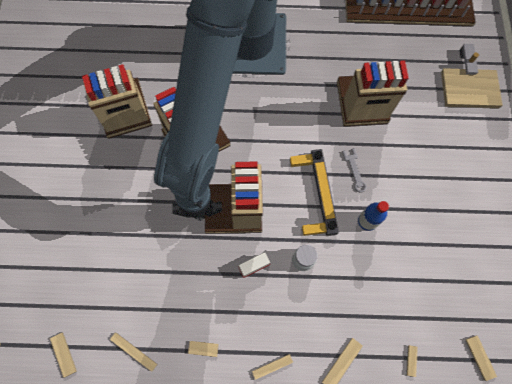

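The box is now at (247,185), moved about 12 mm, with the shut finger at the rear edge (210,210) and clear of the box. The gripper is polluting the tracker, so I'll mask it.

```bash
sed -i "s/    (cx,cy),(w,h),a=/    s=bot.state(); Q=Q[(Q[:,:2]-s['tcp_pos'][:2])@s['eef_rot'][:2,1]>.065]\n    (cx,cy),(w,h),a=/" h.py
python3 - <<'E'
from h import *
track('s3',(.538,.008))
E
```

```text
n 1616 size 0.121 0.072 head deg 3.3 bay deg 8.8
centre [ 0.5392 -0.0285] tail [ 0.5435 -0.1034]
nose in bay -0.0387 -0.1523
nose in bay 0.0907 -0.1647
```

Call:
servo_tool(moves=[{"dx": 0,"dy": 0.006,"dz": 0,"turn": -0.022,"hand": 0},{"dx": 0,"dy": 0.006,"dz": 0,"turn": -0.022,"hand": 0},{"dx": 0,"dy": 0.006,"dz": 0,"turn": -0.022,"hand": 0},{"dx": 0,"dy": 0.006,"dz": 0,"turn": -0.022,"hand": 0},{"dx": 0,"dy": 0.006,"dz": 0,"turn": -0.022,"hand": 0},{"dx": 0,"dy": 0.006,"dz": 0,"turn": -0.022,"hand": 0},{"dx": 0,"dy": 0.006,"dz": 0,"turn": -0.022,"hand": 0}])

```text
time: 8.3
tcp_pos: [0.5562, -0.0772, 0.0246]
eef_rot: [[-0.972, -0.236, 0.002], [-0.236, 0.972, -0.003], [-0.001, -0.003, -1.0]]
ft_force: [2.7, -6.8, -1.8]
finger_gap: 0.001
gripper_force: 3.2
```

Run:
```python
from h import *
track('s4',(.53,.045)); s=bot.state(); print(s['tcp_pos'],s['ft_force'])
```

```text
n 1609 size 0.121 0.072 head deg 5.3 bay deg 8.8
centre [0.5283 0.011 ] tail [ 0.5353 -0.0637]
nose in bay -0.0463 -0.1136
nose in bay 0.0835 -0.1215
[ 0.55585905 -0.07560254  0.02452635] [ 2.02075461 -5.46979781 -0.57779276]
```

Call:
servo_tool(moves=[{"dx": 0,"dy": 0.007,"dz": 0,"turn": 0,"hand": 0},{"dx": 0,"dy": 0.007,"dz": 0,"turn": 0,"hand": 0},{"dx": 0,"dy": 0.007,"dz": 0,"turn": 0,"hand": 0},{"dx": 0,"dy": 0.007,"dz": 0,"turn": 0,"hand": 0},{"dx": 0,"dy": 0.007,"dz": 0,"turn": 0,"hand": 0},{"dx": 0,"dy": 0.007,"dz": 0,"turn": 0,"hand": 0},{"dx": 0,"dy": 0.007,"dz": 0,"turn": 0,"hand": 0}])

```text
time: 9.05
tcp_pos: [0.5446, -0.0293, 0.0246]
eef_rot: [[-0.972, -0.235, 0.002], [-0.235, 0.972, -0.002], [-0.001, -0.003, -1.0]]
ft_force: [2.4, -5.7, -2.4]
finger_gap: -0.003
gripper_force: 3.3
```

Run:
```python
from h import *
track('s5',(.515,.09)); s=bot.state(); print(s['tcp_pos'],s['ft_force'])
```

```text
n 1607 size 0.121 0.071 head deg 7.9 bay deg 8.8
centre [0.5136 0.0568] tail [ 0.5239 -0.0175]
nose in bay -0.0572 -0.0689
nose in bay 0.0728 -0.0709
[ 0.54411586 -0.02747549  0.02444991] [ 1.54200083 -5.77857657  1.20227842]
```

Call:
servo_tool(moves=[{"dx": 0,"dy": -0.012,"dz": 0,"turn": 0,"hand": 0},{"dx": 0,"dy": 0,"dz": 0,"turn": 0.08,"hand": 0},{"dx": 0.019,"dy": 0,"dz": 0,"turn": 0,"hand": 0},{"dx": 0,"dy": 0,"dz": 0,"turn": 0,"hand": 0},{"dx": 0,"dy": 0.008,"dz": 0,"turn": 0,"hand": 0},{"dx": 0,"dy": 0.006,"dz": 0,"turn": 0,"hand": 0},{"dx": 0,"dy": 0.006,"dz": 0,"turn": 0,"hand": 0},{"dx": 0,"dy": 0.006,"dz": 0,"turn": 0,"hand": 0}])

```text
time: 9.9
tcp_pos: [0.525, -0.0178, 0.0245]
eef_rot: [[-0.987, -0.158, 0.002], [-0.158, 0.987, -0.002], [-0.002, -0.003, -1.0]]
ft_force: [0.8, -6.6, -1.7]
finger_gap: -0.001
gripper_force: 3.4
```

Call:
servo_tool(moves=[{"dx": 0,"dy": 0.006,"dz": 0,"turn": 0,"hand": 0},{"dx": 0,"dy": 0.006,"dz": 0,"turn": 0,"hand": 0},{"dx": 0,"dy": 0.006,"dz": 0,"turn": 0,"hand": 0},{"dx": 0,"dy": 0.006,"dz": 0,"turn": 0,"hand": 0}])

```text
time: 10.3
tcp_pos: [0.5212, 0.0058, 0.0245]
eef_rot: [[-0.987, -0.158, 0.002], [-0.158, 0.987, -0.002], [-0.002, -0.003, -1.0]]
ft_force: [0.2, -7.2, -1.2]
finger_gap: 0.005
gripper_force: 3.5
```

Run:
```python
from h import *
track('s6',(.505,.125)); s=bot.state(); print(s['tcp_pos'],s['ft_force'])
```

```text
n 1605 size 0.122 0.071 head deg 8.9 bay deg 8.8
centre [0.5067 0.0936] tail [0.5182 0.0195]
nose in bay -0.0598 -0.0325
nose in bay 0.0702 -0.0323
[0.520956   0.00736478 0.02440889] [ 1.06039655 -6.35414652  1.16291207]
```

Call:
servo_tool(moves=[{"dx": 0,"dy": 0.006,"dz": 0,"turn": 0,"hand": 0},{"dx": 0,"dy": 0.006,"dz": 0,"turn": 0,"hand": 0},{"dx": 0,"dy": 0.006,"dz": 0,"turn": 0,"hand": 0},{"dx": 0,"dy": 0.004,"dz": 0,"turn": 0,"hand": 0},{"dx": 0,"dy": 0.003,"dz": 0,"turn": 0,"hand": 0},{"dx": 0,"dy": 0.002,"dz": 0,"turn": 0,"hand": 0},{"dx": 0,"dy": 0.002,"dz": 0,"turn": 0,"hand": 0}])

```text
time: 11.05
tcp_pos: [0.5165, 0.0343, 0.0245]
eef_rot: [[-0.987, -0.158, 0.002], [-0.158, 0.987, -0.002], [-0.001, -0.003, -1.0]]
ft_force: [1.0, -6.9, -0.6]
finger_gap: 0.003
gripper_force: 3.7
```

Call:
servo_tool(moves=[{"dx": 0,"dy": 0.002,"dz": 0,"turn": 0,"hand": 0}])

```text
time: 11.15
tcp_pos: [0.5161, 0.0362, 0.0244]
eef_rot: [[-0.987, -0.158, 0.002], [-0.158, 0.987, -0.002], [-0.001, -0.003, -1.0]]
ft_force: [1.1, -7.2, -0.1]
finger_gap: -0.002
gripper_force: 3.7
```

Run:
```python
from h import *
track('s7',(.5,.155)); s=bot.state(); print(s['tcp_pos'],s['ft_force'])
```

```text
n 1618 size 0.124 0.072 head deg 9.6 bay deg 8.8
centre [0.5001 0.1232] tail [0.5126 0.0493]
nose in bay -0.0627 -0.0031
nose in bay 0.0673 -0.0013
[0.51603566 0.03668793 0.02442509] [ 1.54979781 -6.52719727  0.55647853]
```

Almost there, and still sliding with no contact force. I'll creep forward until the force rises.

Call:
servo_tool(moves=[{"dx": 0,"dy": 0.0015,"dz": 0,"turn": 0,"hand": 0},{"dx": 0,"dy": 0,"dz": 0,"turn": 0,"hand": 0}])

```text
time: 11.4
tcp_pos: [0.5158, 0.038, 0.0244]
eef_rot: [[-0.987, -0.158, 0.002], [-0.158, 0.987, -0.002], [-0.001, -0.002, -1.0]]
ft_force: [2.0, -5.6, -0.9]
finger_gap: -0.003
gripper_force: 3.2
```

Call:
servo_tool(moves=[{"dx": 0,"dy": 0.0015,"dz": 0,"turn": 0,"hand": 0},{"dx": 0,"dy": 0,"dz": 0,"turn": 0,"hand": 0}])

```text
time: 11.6
tcp_pos: [0.516, 0.0383, 0.0245]
eef_rot: [[-0.988, -0.157, 0.003], [-0.157, 0.988, -0.003], [-0.002, -0.004, -1.0]]
ft_force: [2.6, -9.0, -1.4]
finger_gap: -0.002
gripper_force: 4.7
```

Call:
servo_tool(moves=[{"dx": 0,"dy": 0.002,"dz": 0,"turn": 0,"hand": 0},{"dx": 0,"dy": 0,"dz": 0,"turn": 0,"hand": 0},{"dx": 0,"dy": 0,"dz": 0,"turn": 0,"hand": 0}])

```text
time: 11.9
tcp_pos: [0.516, 0.0384, 0.0245]
eef_rot: [[-0.988, -0.155, 0.003], [-0.155, 0.988, -0.005], [-0.002, -0.006, -1.0]]
ft_force: [3.5, -14.0, -2.3]
finger_gap: 0.001
gripper_force: 6.9
```

Run:
```python
from h import *
track('s8',(.5,.158)); s=bot.state(); print(s['tcp_pos'],s['ft_force'])
```

```text
n 1621 size 0.122 0.073 head deg 9.7 bay deg 8.8
centre [0.5011 0.126 ] tail [0.5137 0.0521]
nose in bay -0.0615 -0.0006
nose in bay 0.0685 0.0015
[0.51594514 0.03838765 0.02449331] [  2.52189255 -14.01056337  -1.2896734 ]
```

Call:
servo_tool(moves=[{"dx": 0,"dy": 0.003,"dz": 0,"turn": 0,"hand": 0},{"dx": 0,"dy": 0,"dz": 0,"turn": 0,"hand": 0},{"dx": 0,"dy": 0,"dz": 0,"turn": 0,"hand": 0}])

```text
time: 12.25
tcp_pos: [0.5159, 0.0385, 0.0246]
eef_rot: [[-0.988, -0.153, 0.004], [-0.153, 0.988, -0.008], [-0.003, -0.009, -1.0]]
ft_force: [3.6, -20.3, -3.0]
finger_gap: -0.002
gripper_force: 10.2
```

Call:
servo_tool(moves=[{"dx": 0,"dy": -0.01,"dz": 0,"turn": 0,"hand": 0},{"dx": 0,"dy": -0.02,"dz": 0,"turn": 0,"hand": 0},{"dx": 0,"dy": -0.03,"dz": 0,"turn": 0,"hand": 0},{"dx": 0,"dy": -0.03,"dz": 0,"turn": 0,"hand": 0},{"dx": 0,"dy": 0,"dz": -0.03,"turn": 0,"hand": 0},{"dx": 0,"dy": 0,"dz": -0.04,"turn": 0,"hand": 0},{"dx": 0,"dy": 0,"dz": -0.04,"turn": 0,"hand": 0},{"dx": 0,"dy": 0,"dz": 0,"turn": 0,"hand": 0}])

```text
time: 13.05
tcp_pos: [0.5319, -0.0423, 0.1391]
eef_rot: [[-0.987, -0.16, 0.009], [-0.16, 0.987, 0.001], [-0.009, -0.0, -1.0]]
ft_force: [-0.0, 0.6, 0.2]
finger_gap: 0.005
gripper_force: 0.0
```

Run:
```python
from h import *
track('s9',(.5,.158)); s=bot.state(); print(s['tcp_pos'],s['ft_force'])
a=cv2.imread('pics/s9.png')[120:260,190:390]
cv2.imwrite('pics/s9c.png',cv2.resize(a,None,fx=4,fy=4,interpolation=cv2.INTER_CUBIC))
```

```text
n 1626 size 0.122 0.072 head deg 9.0 bay deg 8.8
centre [0.5005 0.126 ] tail [0.5122 0.052 ]
nose in bay -0.0612 0.0003
nose in bay 0.0688 0.0008
[ 0.53037979 -0.04194587  0.13681528] [-0.76342201  0.27216188 -1.0809729 ]
```

View pics/s9c.png

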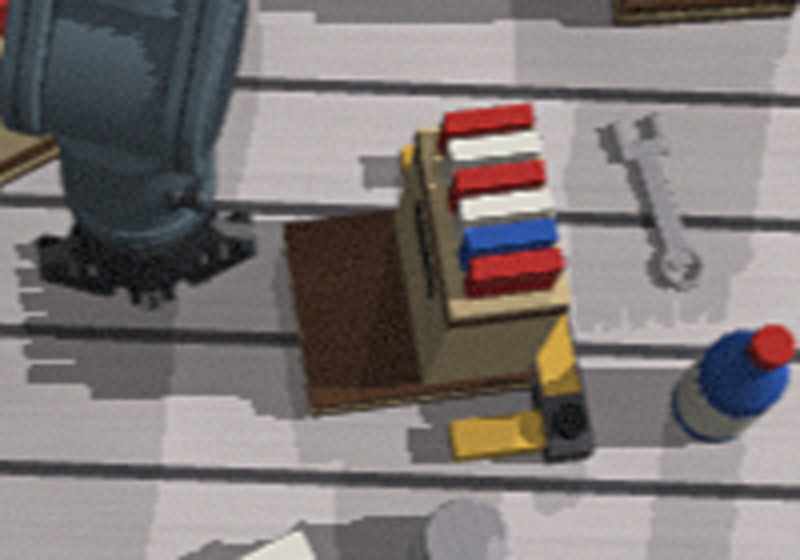

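The crop shows the board's front edge flush against the bar at (540,385), between the cheeks. The hand is clear at (150,260), and the bottle, jar, bit box and spanner haven't been disturbed.

```bash
python3 -c "
from cell import ticket
print(ticket.job_done())"
```

```text
the job is handed in; nothing more can be done
None
```

The crate is parked flush against the stop bar between the cheeks (both front corners measured within about 1 mm of the bar), the hand is clear, and the job is handed in; no verdict was returned.

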